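# Hang the pipette back in the gap of the crowded rack

## Task

Take the blue-topped pipette out of its one-place working stand and hang it in the empty holder of the crowded rack, between the pipettes that hang there, without knocking them. The holder's clamp has slipped a little along the rail, so feel for its mouth gently instead of forcing the pipette in: enter raised, from the front, push past the spring catch to the back, press it down until it sits fully home and upright, and only then let go and move clear.

Things in the scene. Friction and masses are not known exactly. Their poses are not given: they have to be found in the camera images.
- pipette_grip (a point): Grip point on the axis of the pipette to be hung (white, blue button, 247 mm long, 75 to 120 g, upright). Round 26 mm body from 20 mm above to 84 mm below it; button top 46 mm above. Finger rest, 23 mm from the axis on the holder's open side, 15 to 64 mm below. Grip here from above, fingers closing front-to-back as the holder faces, clear of the neighbours. Own y axis: up the pipette.
- pipette_seat (a point): Point on its axis 84.6 mm below pipette_grip, in the plane of the flat shoulder where the 26 mm body ends. Below it a taper runs from 23 to 10 mm thickness (22 mm long), then the 10 mm nozzle goes on to 115 mm below this point. Fully home, the shoulder lies on the holder's ring and this point in its seat plane.
- pipette: The whole pipette to be hung; its origin lies 13.5 mm beside its axis, its own y axis up along the pipette. For handling use pipette_grip and pipette_seat.
- rack: Grey base plate 120 x 236 x 12 mm, two aluminium posts (171 mm high) and a slotted rail along y with three blue holders. Origin on the bench under the nominal middle of the empty holder; x from front (robot side) to back, y left, z up. Fixed. Plate from 45 mm in front to 75 mm behind the origin. Pipettes hang at y = +65 and -63.5 mm.
- gap (a point): Nominal pocket centre of the empty holder on its seat plane, 134 mm above the bench; axes as the rack's. The real holder has slipped along the rail, anything up to 14 mm left or right of here (y, not measured); x and z are exact. It is clamped firm and slides no further. Lower ring: 6 mm thick, its top on the seat plane, 24 mm pocket, 16 mm mouth towards -x.
- guide (a point): Nominal centre of the empty holder's upper C, 43.5 mm above gap, 10 mm high; slipped sideways with the holder. Arms 29.4 mm apart (1.6 mm play each side) from 13 mm in front of the centre to a wall 14.7 mm behind it. They end in round tips 7 mm thick (13 mm in front): a body d mm off the middle meets one with its axis 13 + sqrt(16.5^2 - (18.1 - d)^2) mm in front of the centre.
- catch (a joint): Spring catch in the left (+y) arm of that C, 8.5 mm in front of its centre: round steel nose 10 mm wide, sticking out 5.5 mm at 0, pressed in up to 0.005 m. The body meets it about 20 mm in front of the centre; passing it takes 2 to 9 N towards +x; it comes out again in front of the body near the centre. It may hold the pipette up by friction: press down with 2 to 6 N to seat it.
- entry (a point): Where pipette_seat should be to go in (nominal): 20 mm above gap and 60 mm in front of it. Only the nozzle passes the lower mouth, so pipette_seat must be 17 to 25 mm above the seat plane until the body is past the catch and near the wall, then be pressed straight down. The instrument and rack bear little: more than 15 N between them harms them.
- stand: Working stand for one pipette: grey base plate 120 x 80 x 14 mm, aluminium post 171 mm high at the back and one blue holder of the same shape, without a working catch. Fixed. Origin on the bench under the pocket centre; x from front to back, y left, z up. A tall cabinet panel stands behind it (front face at world x = 0.60, y -0.11 to 0.20).
- stand_pocket (a point): Pocket centre of the working stand's holder on its seat plane, 134 mm above the bench (exact). The pipette leaves it raised by 17 to 25 mm, then drawn out to the front (-x of the stand) by at least 50 mm.
- n1_top (a point): Top of the yellow button of the neighbour pipette left of the gap; loose, it hangs as the other one does and is as tall (265 mm above the bench). Not to be knocked.
- n2_top (a point): Top of the blue button of the neighbour pipette right of the gap; likewise.
- n1: The neighbour pipette under n1_top as a body (26 mm thick), loose.
- n2: The neighbour pipette under n2_top as a body, loose.

How it is judged:
By the outcome, as a careful person would: the job done as asked, in the order asked, and still so for the second after the job is handed in, with the robot touching nothing.
It also fails if it takes over 72 s, if anything falls off the work surface, if the arm or the gripper's body presses on something with over 40 N, if the wrist force passes 120 N, or if a joint passes its speed limit or range.

## Robot

A 7-joint arm with a two-finger parallel gripper is mounted at the origin on the work surface; the furniture and walls round the work are solid. World frame = base frame: x ahead of the robot, y to its left, z up, the work surface at z = 0. Lengths are in m, angles in rad, forces in N, time in s.
With the tool pointing down it reaches from about 0.4 to 0.85 m from the base axis. Payload 10.4 kg.
Tool frame: the origin (TCP) lies midway between the tips of the shut fingers; the grasp point (between the pads) lies 19 mm behind it; z points along the fingers, y is the line along which they close (so a half turn about z gives the same grasp; the last joint's range is limited). The gripper opens to 87 mm and grips with 3 to 60 N. Pads are 19 mm wide; open, the fingers measure 117 mm over their backs; the gripper's body (75 mm by 190 mm) begins 51 mm behind the grasp point.
Start: joints at [1.189, 0.332, -0.065, 1.46, 0.022, 1.35, -0.088], TCP at [0.219, -0.585, 0.223] pointing down, gripper open.
Joint ranges: [-2.6, 2.6], [-0.5, 2.12], [-1.47, 1.34], [0.16, 2.42], [-1.27, 4.41], [0.06, 2.06], [-2.6, 2.6]. Speed limits (rad/s): [2.22, 2.22, 2.79, 2.79, 3.14, 3.14, 3.14].

## Interface

Orientations are given as a unit quaternion [x, y, z, w].
In Python, from bench import r gives the robot as it stands.
- The arm moves only by the tool move_arm, never from a script. Its argument "targets" is a list of rows, each a list of 3 entries, a list of its own where there are three numbers: the shift along the tool's x, y, z in cm, then the turn, a rotation vector about the tool's x, y, z in rad, then the opening in per cent of the stroke, from 0 (shut) to 100 (fully open). In form: [[[x, y, z], [wx, wy, wz], gripper], ...]. A call has 1 to 20 rows; each row shifts and turns the commanded pose from where the row before left it, along the tool's axes as they then stand; what a row does not reach is not made up. A row lasts 1/8 s, in which the tool goes at most 62.5 mm and 10.7 degrees, less where a joint would pass 70% of its speed; a pose out of reach is approached as far as the arm can. A call with a gripper value outside its range is refused whole. The fingers move at their own pace and stop on an object; "grip_force" is the grip in N (left out, the last holds). Time passes only in rows, so rows that do not move let the fingers close. It gives the time, the measured TCP pose, the force, the opening and the grip force at its end, in the units of the state.
- r.read_state(): the state, without advancing time (a new reading comes with each control period).
- r.camera(name): name is "side" or "top" or "wrist"; returns a dict with "image" (420x560x3 uint8, blue, green, red), "vertical_fov" (degrees; the focal length in pixels is half the picture's height over the tangent of half this angle, whatever the lens; pixels are square), "cx", "cy" (the principal point, pixels), "k1" (the pictures are not rectified: a ray, as slopes to the right and down, at radius r is drawn at 1 + k1 r^2 times it, then the intrinsics apply), "cam_to_world" (4x4, takes a point from camera to world coordinates). Camera axes: x right, y down, z forward; pixel columns grow to the right and rows downward; lengths in m; the calibration is good to about 2 mm. A picture is of the moment at which its call begins. There is no depth.
- r.close_job(): hands the job in; it is judged then, once.
The state is a dict: "time": time; "joint_positions": joint angles; "joint_vel": joint speeds; "joint_torque": joint torques, N m; "ee_pos": TCP position; "eef_rot": TCP orientation; "ft_force": force on the tool from outside, world axes, zero at the start; "torque": the same for the moment, N m; "width": finger opening in m; "grip_force": force on a finger pad.
Only numpy, scipy, OpenCV 4.12 (cv2) and the standard library are available. Lean on these libraries where they do the work, as an engineer would, in place of code of your own. Each camera call takes 0.05 s, during which the arm holds its last target. There are 200 camera calls.

## Working session

There is one attempt and no reset: what is moved stays moved. The work goes in short steps, Python scripts to look and compute and a tool call to move; the robot and the scene stay as the last step left them, time stands still between calls to the robot, and variables do not carry over. Pictures are saved under pics/ and viewed, at most 10 in all, crops included, and the job is handed in when it is done.

Besides the shell and the picture viewer there is one more tool, called after "Call:" by a JSON object that holds its "fn" and its "kwargs", one argument or row to a line. move_arm: Moves the arm, as the interface text tells. Its arguments: {"type":"object","properties":{"targets":{"type":"array"},"grip_force":{"type":"number"}},"required":["targets"]}

```bash
mkdir -p pics; ls
cat > h.py <<'E'
import numpy as np, cv2
from bench import r
from scipy.spatial.transform import Rotation as R
def shot(n,f=None):
    c=r.camera(n)
    if f: cv2.imwrite('pics/'+f,c['image'])
    return c
def ray(c,u,v):
    H=c['image'].shape[0]; f=H/2/np.tan(np.radians(c['vertical_fov'])/2)
    K=np.array([[f,0,c['cx']],[0,f,c['cy']],[0,0,1.]])
    p=cv2.undistortPoints(np.array([[[u,v]]],float),K,np.array([c['k1'],0,0,0.]),None,None)[0,0] if 0 else und((u-c['cx'])/f,(v-c['cy'])/f,c['k1'])
    T=np.array(c['cam_to_world']); d=T[:3,:3]@np.array([p[0],p[1],1]); return T[:3,3],d/np.linalg.norm(d)
def und(a,b,k):
    x,y=a,b
    for _ in range(30):
        s=1+k*(x*x+y*y); x,y=a/s,b/s
    return x,y
def plane(c,u,v,z):
    o,d=ray(c,u,v); return o+d*(z-o[2])/d[2]
def cross(r1,r2):
    (o1,d1),(o2,d2)=r1,r2
    t=np.linalg.lstsq(np.stack([d1,-d2],1),o2-o1,rcond=None)[0]
    a,b=o1+d1*t[0],o2+d2*t[1]; return (a+b)/2,np.linalg.norm(a-b)
def proj(c,P):
    H=c['image'].shape[0]; f=H/2/np.tan(np.radians(c['vertical_fov'])/2)
    T=np.linalg.inv(np.array(c['cam_to_world'])); q=T[:3,:3]@np.array(P)+T[:3,3]
    x,y=q[:2]/q[2]; s=1+c['k1']*(x*x+y*y); return f*x*s+c['cx'],f*y*s+c['cy']
E
python3 - <<'E'
from h import *
for n in('side','top','wrist'):
    c=shot(n,n+'0.png'); print(n,c['vertical_fov'],c['cx'],c['cy'],c['k1'],np.round(c['cam_to_world'],3).tolist())
s=r.read_state();print(s)
E
```

```text
pics
side 51.633204888308505 282.35732661424436 204.1317214197427 -0.12035067472284974 [[0.72, 0.53, -0.448, 0.865], [0.694, -0.558, 0.454, -0.472], [-0.01, -0.638, -0.77, 0.834], [0.0, 0.0, 0.0, 1.0]]
top 55.51041773884139 273.09829315968705 213.48369667472068 -0.04630792102245202 [[-0.011, -0.996, 0.087, 0.39], [-1.0, 0.011, -0.002, -0.108], [0.001, -0.087, -0.996, 1.013], [0.0, 0.0, 0.0, 1.0]]
wrist 70.51947131293822 275.7079683933367 204.71689360182603 -0.034262025846385734 [[0.35, -0.906, -0.238, 0.285], [-0.937, -0.339, -0.087, -0.562], [-0.002, 0.254, -0.967, 0.384], [0.0, 0.0, 0.0, 1.0]]
{'time': 0.15, 'joint_positions': array([ 1.18938561,  0.33273303, -0.06468831,  1.46075439,  0.02160644,
        1.34989476, -0.08851312]), 'joint_vel': array([ 1.59255467e-03, -2.95853542e-04, -1.41846165e-04, -2.00019757e-03,
       -1.06621147e-03, -9.44557780e-05,  2.91237345e-03]), 'joint_torque': array([ 1.81172668e-04, -6.23632836e+01,  2.46040500e-02, -3.90146184e+01,
       -6.12415024e-02,  3.71143129e-02,  9.46162641e-05]), 'ee_pos': array([ 0.21936277, -0.58492383,  0.22192986]), 'eef_rot': array([ 9.83950340e-01,  1.78441667e-01, -1.25590621e-04, -5.32429781e-04]), 'ft_force': array([1.06052067, 0.32825778, 0.76996222]), 'torque': array([0.00098262, 0.03019012, 0.02278217]), 'grip_force': 0.0, 'width': 0.08675482810767225}
```

View pics/side0.png

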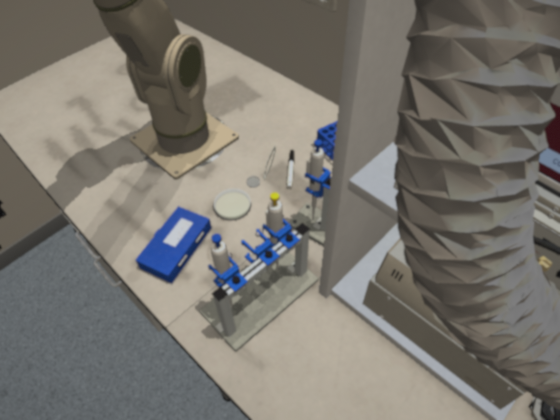

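View pics/top0.png

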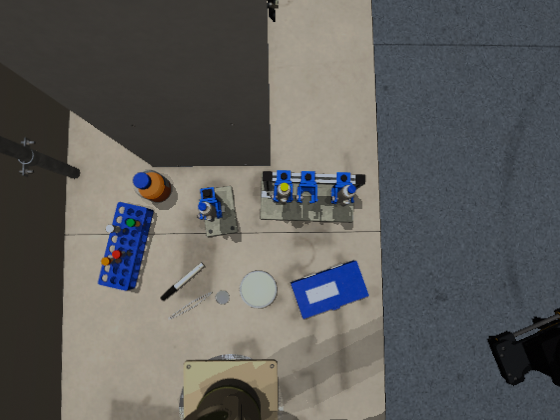

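The side view shows the rack (yellow-button neighbour about (275,198), blue-button one about (217,240)) and the stand pipette at about (318,150). In the top view, the stand pipette is at about (208,205) and the neighbour buttons at (285,188) and (350,187). I'll zoom in on both.

Run:
```python
import cv2
a=cv2.imread('pics/top0.png')[155:245,185:375]; cv2.imwrite('pics/topc.png',cv2.resize(a,None,fx=4.2,fy=4.2,interpolation=cv2.INTER_CUBIC))
a=cv2.imread('pics/side0.png')[135:335,185:345]; cv2.imwrite('pics/sidec.png',cv2.resize(a,None,fx=3,fy=3,interpolation=cv2.INTER_CUBIC))
```

```text
(no output)
```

View pics/topc.png

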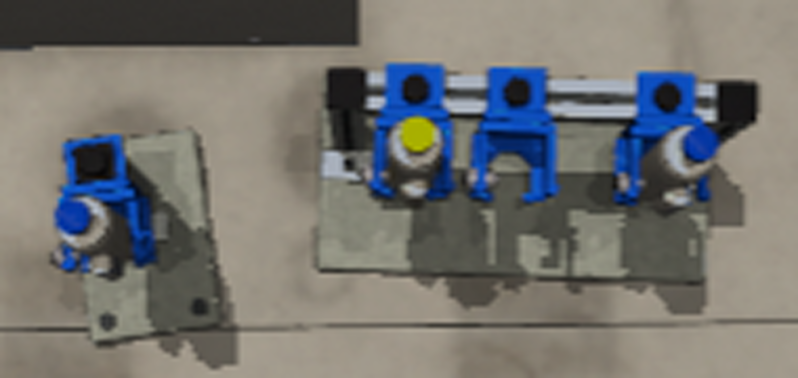

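View pics/sidec.png

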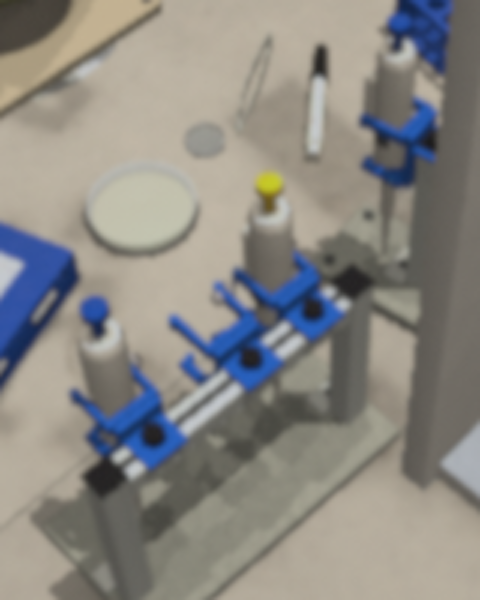

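The crops show the button tops: top view about (202,206), (284.5,187), (352,189); side view about (318,142), (275,196), (217,238). In the top crop the holder knobs sit at (415,88), (517,92) and (667,97), so the empty holder has slipped left by about 13 mm. Next step is measuring these properly.

```bash
cat > m.py <<'E'
from h import *
def blobs(c,name,box,lo,hi,amin=3):
    h=cv2.cvtColor(c['image'],cv2.COLOR_BGR2HSV); m=cv2.inRange(h,np.array(lo),np.array(hi))
    u0,v0,u1,v1=box; z=np.zeros_like(m); z[v0:v1,u0:u1]=m[v0:v1,u0:u1]
    n,_,st,ce=cv2.connectedComponentsWithStats(z)
    return [(int(st[i,4]),ce[i].round(1).tolist()) for i in range(1,n) if st[i,4]>=amin]
E
python3 - <<'E'
from m import *
t=shot('top');s=shot('side')
print('yel',blobs(t,0,(260,170,310,210),(22,120,80),(38,255,255)),blobs(s,0,(255,180,295,215),(22,120,80),(38,255,255)))
print('dark',blobs(t,0,(190,160,380,200),(0,0,0),(180,120,45),4))
for n,a,b in(('p',(202.1,206.4),(318.3,142.3)),('n1',(284.5,186.7),(275,196)),('n2',(352.1,189),(217,237.7))):
    P,e=cross(ray(t,*a),ray(s,*b)); print(n,P.round(4),round(e,4), 'plane',plane(t,*a,.265).round(4))
f=lambda x,y:(x/4.2+185-.4,y/4.2+155-.4)
for n,q,z in(('plate',[(318,270),(704,282)],.012),('knobs',[(415,88),(517,92),(667,97)],.18),('arms n1',[(381,195),(446,195)],.182),('arms gap',[(482,195),(546,198)],.182),('arms n2',[(627,200)],.182),
 ('stand plate',[(92,340),(218,325),(190,130)],.014),('standpost',[(95,162)],.175)):
    print(n,[plane(t,*f(*p),z).round(4).tolist() for p in q])
E
```

```text
yel [(54, [284.0, 186.5])] [(63, [274.4, 197.2])]
dark [(156, [267.3, 180.4]), (25, [283.2, 175.6]), (25, [307.8, 176.3]), (24, [343.5, 177.5]), (101, [359.6, 180.2]), (8, [295.5, 182.0]), (21, [326.7, 183.1]), (70, [207.1, 193.3]), (14, [217.2, 197.0]), (6, [287.8, 195.8]), (10, [279.1, 197.1]), (4, [330.8, 198.2])]
p [0.472  0.0262 0.2604] 0.0034 plane [0.4704 0.0241 0.265 ]
n1 [ 0.5079 -0.1307  0.2607] 0.0036 plane [ 0.5061 -0.1319  0.265 ]
n2 [ 0.5021 -0.2592  0.2611] 0.0041 plane [ 0.5003 -0.2601  0.265 ]
plate [[0.4643, -0.078, 0.012], [0.4544, -0.3094, 0.012]]
knobs [[0.5431, -0.1327, 0.18], [0.5405, -0.184, 0.18], [0.5372, -0.2597, 0.18]]
arms n1 [[0.4888, -0.1149, 0.182], [0.4885, -0.1474, 0.182]]
arms gap [[0.4883, -0.1653, 0.182], [0.4864, -0.1973, 0.182]]
arms n2 [[0.485, -0.2378, 0.182]]
stand plate [[0.4238, 0.0571, 0.014], [0.4319, -0.0182, 0.014], [0.5496, -0.0017, 0.014]]
standpost [[0.5081, 0.0292, 0.175]]
```

Call:
{"fn": "move_arm", "kwargs": {
  "targets": [
    [[0,0,-4],[0,0,0],100],
    [[0,0,-4],[0,0,-0.133],100],
    [[0,0,-4],[0,0,-0.133],100],
    [[0,0,0],[0,0,-0.133],100],
    [[0,0,0],[0,0,-0.133],100],
    [[0,0,0],[0,0,-0.133],100],
    [[0,0,0],[0,0,-0.133],100],
    [[0,0,0],[0,0,-0.133],100],
    [[0,0,0],[0,0,-0.133],100],
    [[0,0,0],[0,0,-0.133],100],
    [[0,0,0],[0,0,-0.133],100]
  ]
}}

```text
time: 1.62
ee_pos: [0.2194, -0.5851, 0.3424]
eef_rot: [0.663, 0.749, 0.0, -0.0]
ft_force: [0.0, 0.2, -0.4]
width: 0.087
grip_force: 0.0
```

Call:
{"fn": "move_arm", "kwargs": {
  "targets": [
    [[4,2,0],[0,0,0],100],
    [[4,2,0],[0,0,0],100],
    [[4,2,0],[0,0,0],100],
    [[4,2,0],[0,0,0],100],
    [[4,2,0],[0,0,0],100],
    [[4,2,0],[0,0,0],100],
    [[4,2,0],[0,0,0],100],
    [[4,2,0],[0,0,0],100],
    [[4,2,0],[0,0,0],100],
    [[4,2,0],[0,0,0],100],
    [[4,2,0],[0,0,0],100],
    [[4,2,0],[0,0,0],100],
    [[3,2,0],[0,0,0],100],
    [[3,2,0],[0,0,0],100],
    [[0,0,0],[0,0,0],100]
  ]
}}

```text
time: 3.5
ee_pos: [0.4345, -0.0134, 0.3426]
eef_rot: [0.662, 0.749, 0.0, 0.0]
ft_force: [-0.3, -0.8, -0.4]
width: 0.0869
grip_force: 0.0
```

Run:
```python
from h import *
c=shot('wrist','w1.png'); s=r.read_state(); print(s['time'],s['ee_pos'],R.from_quat(s['eef_rot']).as_matrix().round(3).tolist(),s['joint_positions'].round(2),s['ft_force'].round(2))
print([np.round(proj(c,P),1) for P in([.471,.025,.265],[.471,.025,.239])])
```

```text
3.55 [ 0.43402648 -0.01518905  0.34251318] [[-0.12, 0.993, -0.0], [0.993, 0.12, -0.0], [-0.0, -0.0, -1.0]] [ 0.89 -0.13 -0.85  1.68 -0.1   1.55  0.17] [-0.15 -1.49  0.53]
[array([325.8, 171.1]), array([321.1, 167. ])]
```

View pics/w1.png

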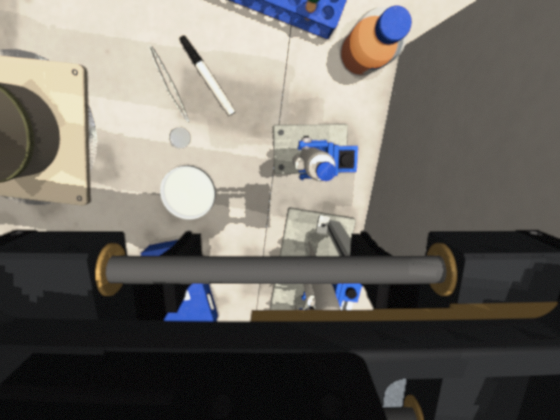

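The wrist view shows the stand pipette's button at about (326,170), right where my estimate projects. The stand's plate is square to the image, which confirms the yaw. I'll refine from the button and plate edges.

Run:
```python
from m import *
c=shot('wrist'); print(blobs(c,0,(310,155,345,185),(105,170,60),(125,255,255)))
img=c['image']; h=cv2.cvtColor(img,cv2.COLOR_BGR2HSV)
print(blobs(c,0,(330,140,365,180),(0,0,0),(180,255,45)))
# plate near edge corners by eye
a=[plane(c,*p,.014) for p in((274,125),(348,125))]; print(a, np.arctan2(*(a[1]-a[0])[[1,0]]))
for q in((326,170),(325,169)): print(plane(c,*q,.265))
a=img[115:215,255:375];cv2.imwrite('pics/w1c.png',cv2.resize(a,None,fx=6,fy=6,interpolation=cv2.INTER_CUBIC))
```

```text
[(256, [329.1, 167.9])]
[(66, [343.8, 158.4])]
[array([0.42269857, 0.05569217, 0.014     ]), array([0.54043362, 0.0700647 , 0.014     ])] 0.12147416655634065
[0.47062107 0.02401521 0.265     ]
[0.46968462 0.02472124 0.265     ]
```

View pics/w1c.png

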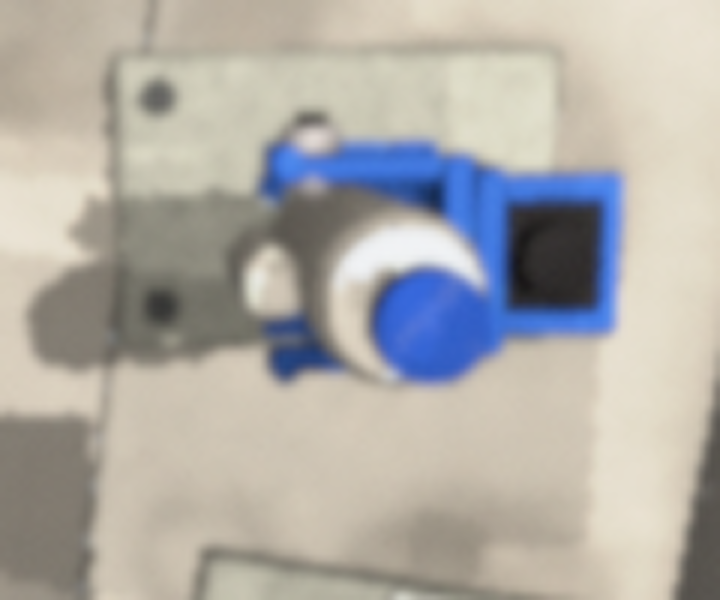

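Call:
{"fn": "move_arm", "kwargs": {
  "targets": [
    [[1.2,1.4,0],[0,0,0],100],
    [[1.2,1.4,0],[0,0,0],100],
    [[1.1,1.4,0],[0,0,0],100],
    [[0,0,2],[0,0,0],100],
    [[0,0,2],[0,0,0],100],
    [[0,0,2],[0,0,0],100],
    [[0,0,2],[0,0,0],100],
    [[0,0,2],[0,0,0],100],
    [[0,0,2],[0,0,0],100],
    [[0,0,1],[0,0,0],100],
    [[0,0,0.6],[0,0,0],100],
    [[0,0,0],[0,0,0],100]
  ]
}}

```text
time: 5.1
ee_pos: [0.4716, 0.0235, 0.2066]
eef_rot: [0.664, 0.747, -0.0, 0.0]
ft_force: [-0.1, 0.2, -0.6]
width: 0.0867
grip_force: 0.0
```

Call:
{"fn": "move_arm", "kwargs": {
  "targets": [
    [[0,0,0],[0,0,0],40],
    [[0,0,0],[0,0,0],32],
    [[0,0,0],[0,0,0],24],
    [[0,0,0],[0,0,0],15],
    [[0,0,0],[0,0,0],15],
    [[0,0,0],[0,0,0],15],
    [[0,0,0],[0,0,0],15]
  ],
  "grip_force": 20
}}

```text
time: 5.98
ee_pos: [0.4716, 0.0237, 0.2065]
eef_rot: [0.664, 0.748, -0.0, 0.0]
ft_force: [-0.0, 0.7, 0.2]
width: 0.0258
grip_force: 20.0
```

Call:
{"fn": "move_arm", "kwargs": {
  "targets": [
    [[0,0,-0.5],[0,0,0],15],
    [[0,0,-0.5],[0,0,0],15],
    [[0,0,-0.5],[0,0,0],15],
    [[0,0,-0.6],[0,0,0],15],
    [[0,0,0],[0,0,0],15]
  ]
}}

```text
time: 6.6
ee_pos: [0.4719, 0.0237, 0.2281]
eef_rot: [0.664, 0.748, 0.0, 0.0]
ft_force: [-0.0, 0.2, -1.2]
width: 0.0256
grip_force: 20.0
```

Call:
{"fn": "move_arm", "kwargs": {
  "targets": [
    [[0,-0.5,0],[0,0,0],15],
    [[0,-0.5,0],[0,0,0],15],
    [[0,-0.5,0],[0,0,0],15],
    [[0,-0.5,0],[0,0,0],15],
    [[0,-1,0],[0,0,0],15],
    [[0,-1,0],[0,0,0],15],
    [[0,-1,0],[0,0,0],15],
    [[0,-1,0],[0,0,0],15],
    [[0,0,0],[0,0,0],15]
  ]
}}

```text
time: 7.72
ee_pos: [0.4115, 0.0163, 0.2277]
eef_rot: [0.664, 0.747, -0.0, 0.001]
ft_force: [0.6, 0.4, -1.1]
width: 0.0258
grip_force: 20.0
```

Run:
```python
from m import *
s=r.read_state(); print(s['ee_pos'],s['width'],s['ft_force'].round(2),s['torque'].round(3))
t=shot('top','t2.png'); c=shot('side','s2.png'); w=shot('wrist','w2.png')
p=s['ee_pos']
for n,k in(('top',t),('side',c),('wrist',w)): print(n,[np.round(proj(k,p+[0,0,z]),1).tolist() for z in(.06,.0,-.1,-.19)])
a=c['image'][110:260,225:385]; b=w['image'][60:210,220:380]
cv2.imwrite('pics/c2.png',cv2.resize(np.hstack([a,b]),None,fx=2.5,fy=2.5,interpolation=cv2.INTER_CUBIC))
```

```text
[0.41147596 0.01634319 0.22766938] 0.025759847566089917 [ 0.59  0.44 -1.08] [-0.039 -0.128 -0.004]
top [[204.0, 237.3], [209.2, 238.1], [216.4, 239.3], [221.5, 240.1]]
side [[291.5, 120.2], [291.3, 143.0], [291.0, 176.3], [290.8, 202.2]]
wrist [[273.3, 306.9], [274.1, 247.3], [274.7, 204.4], [275.0, 185.6]]
```

View pics/c2.png

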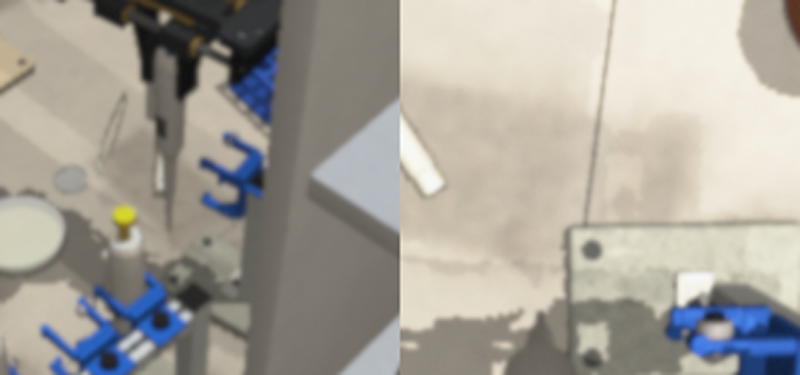

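The pipette is out, held by its body. The side view has the nozzle tip near (294,203), about 3 px right of a plumb line. I'll check the tilt by differencing against the first picture.

Run:
```python
from m import *
a=cv2.imread('pics/side0.png').astype(int);b=cv2.imread('pics/s2.png').astype(int)
d=np.abs(a-b).sum(2)
s=r.read_state();p=s['ee_pos'];k=shot('side')
for z in(-.02,-.035,-.05,-.07,-.09,-.11,-.13,-.15,-.17,-.18,-.187):
    u,v=proj(k,p+[0,0,z]);row=int(round(v));seg=d[row,275:310];i=np.where(seg>60)[0]+275
    print(z,round(u,1),row,i.min() if len(i) else None,i.max() if len(i) else None,len(i),b[row,280:304].mean(1).astype(int).tolist())
```

```text
-0.02 291.6 150 283 299 14 [172, 171, 159, 134, 109, 101, 98, 93, 94, 98, 102, 104, 104, 105, 102, 92, 77, 72, 99, 139, 170, 183, 185, 185]
-0.035 291.6 155 283 309 15 [171, 169, 158, 133, 109, 100, 94, 85, 87, 93, 99, 103, 104, 104, 104, 103, 100, 103, 124, 156, 178, 185, 185, 186]
-0.05 291.5 160 286 309 15 [161, 161, 160, 161, 162, 159, 139, 94, 52, 43, 54, 77, 95, 103, 103, 100, 99, 102, 126, 156, 171, 175, 178, 182]
-0.07 291.5 167 287 309 16 [141, 141, 141, 142, 142, 139, 126, 104, 93, 94, 97, 100, 102, 102, 101, 100, 99, 107, 133, 159, 170, 172, 172, 172]
-0.09 291.4 173 289 309 10 [139, 140, 141, 142, 143, 140, 133, 135, 150, 144, 118, 98, 93, 93, 98, 113, 135, 151, 160, 164, 166, 169, 170, 165]
-0.11 291.3 179 290 309 7 [143, 143, 143, 143, 143, 137, 134, 154, 181, 178, 141, 107, 98, 99, 105, 120, 135, 141, 142, 143, 144, 145, 148, 151]
-0.13 291.3 185 290 309 6 [143, 144, 145, 145, 143, 135, 129, 140, 159, 157, 132, 106, 98, 99, 108, 126, 138, 142, 142, 142, 143, 142, 143, 142]
-0.15 291.2 191 291 309 5 [147, 146, 145, 144, 143, 142, 142, 142, 143, 141, 131, 115, 104, 109, 125, 135, 138, 140, 140, 141, 142, 143, 143, 142]
-0.17 291.2 197 291 293 3 [147, 156, 160, 159, 156, 153, 150, 147, 145, 143, 137, 122, 110, 117, 134, 143, 144, 143, 143, 143, 141, 140, 139, 139]
-0.18 291.2 200 292 292 1 [158, 153, 151, 151, 152, 155, 156, 154, 152, 147, 139, 125, 113, 118, 129, 134, 135, 137, 137, 139, 141, 142, 142, 143]
-0.187 291.1 201 292 292 1 [173, 159, 153, 152, 151, 152, 153, 154, 153, 149, 142, 130, 117, 119, 130, 134, 136, 137, 138, 140, 141, 143, 143, 144]
```

The nozzle runs parallel to the plumb line, about 1 px (2 mm) off, so the pipette is upright. I'll turn to the rack's yaw and go sideways in front of it, so the wrist camera sees the empty holder.

Call:
{"fn": "move_arm", "kwargs": {
  "targets": [
    [[0,0,0],[0,0,0.055],15],
    [[0,0,0],[0,0,0.055],15],
    [[0,0,0],[0,0,0.055],15],
    [[-1,0.2,0],[0,0,0],15],
    [[-2,0.2,0],[0,0,0],15],
    [[-3,0.2,0],[0,0,0],15],
    [[-3,0.2,0],[0,0,0],15],
    [[-3,0.2,0],[0,0,0],15],
    [[-3,0.2,0],[0,0,0],15],
    [[-3,0.2,0],[0,0,0],15],
    [[-3,0.3,0],[0,0,0],15],
    [[-2,0.2,0],[0,0,0],15],
    [[-1,0,0],[0,0,0],15],
    [[0,0,0],[0,0,0],15]
  ]
}}

```text
time: 9.68
ee_pos: [0.4197, -0.224, 0.2274]
eef_rot: [0.724, 0.69, 0.0, -0.0]
ft_force: [-0.5, 0.6, -0.7]
width: 0.0257
grip_force: 20.0
```

Run:
```python
from m import *
s=r.read_state(); print(s['time'],s['ee_pos'],R.from_quat(s['eef_rot']).as_matrix().round(4)[:2].tolist(),s['ft_force'].round(2))
w=shot('wrist','w3.png'); g=np.array([.5047,-.1833,.1875])
print([np.round(proj(w,q),1).tolist() for q in(g,[.507,-.1313,.265])])
cv2.imwrite('pics/w3c.png',cv2.resize(w['image'][40:240,270:470],None,fx=3,fy=3,interpolation=cv2.INTER_CUBIC))
```

```text
9.675 [ 0.41965547 -0.22400579  0.22741517] [[0.047, 0.9989, -0.0001], [0.9989, -0.047, 0.0005]] [-0.47  0.55 -0.67]
[[396.6, 163.2], [485.2, 54.1]]
```

View pics/w3c.png

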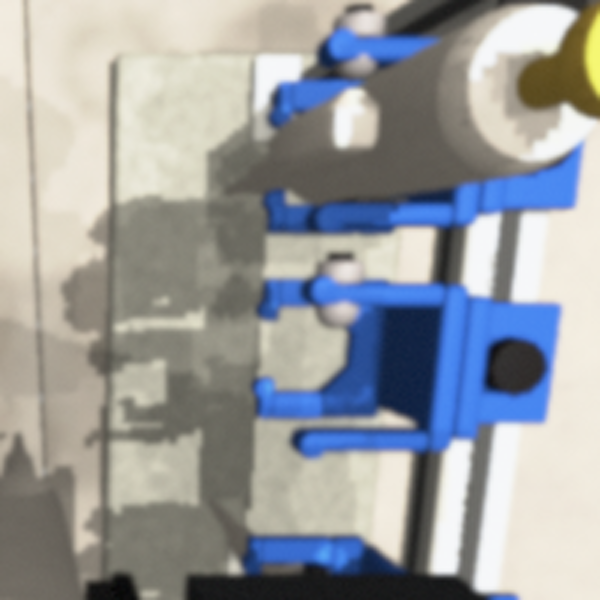

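The wrist crop shows the empty holder's upper C: left tip at about (322,291), right tip at about (310,441) and knob at (517,365). The n1 body is at the top. I'll cast the tips onto their plane, where the separation must come out at 36.2 mm.

Run:
```python
from m import *
w=shot('wrist'); f=lambda x,y:(x/3+270-.33,y/3+40-.33)
p=np.array([.41966,-.2240]); yt=np.array([.9989,-.047]); xt=np.array([.047,.9989])
for z in(.1775,.1825,.1875):
    L=plane(w,*f(322,291),z)[:2];Rr=plane(w,*f(310,441),z)[:2]
    m=(L+Rr)/2+13e-3*yt
    print(z,L.round(4),Rr.round(4),'sep',np.linalg.norm(L-Rr).round(4),'centre',m.round(4),'tool dx,dy',((m-p)@xt).round(4),((m-p)@yt).round(4),'yaw',np.arctan2(-(L-Rr)[0],(L-Rr)[1]).round(3))
# rail direction from knob & button n1; plate front edge
e=[plane(w,*f(*q),.012) for q in((118,60),(107,500))];print('edge yaw',np.arctan2(-(e[0]-e[1])[0],(e[0]-e[1])[1]),e[0].round(4),e[1].round(4))
print(plane(w,*f(517,365),.18))
```

```text
0.1775 [ 0.494  -0.1647] [ 0.4924 -0.2004] sep 0.0357 centre [ 0.5062 -0.1831] tool dx,dy 0.0449 0.0845 yaw -0.047
0.1825 [ 0.4924 -0.1645] [ 0.4908 -0.1993] sep 0.0349 centre [ 0.5046 -0.1825] tool dx,dy 0.0454 0.0829 yaw -0.047
0.1875 [ 0.4907 -0.1643] [ 0.4891 -0.1982] sep 0.034 centre [ 0.5029 -0.1819] tool dx,dy 0.046 0.0812 yaw -0.047
edge yaw -0.047750665841078475 [ 0.466  -0.0796  0.012 ] [ 0.4574 -0.2578  0.012 ]
[ 0.54048929 -0.1836683   0.18      ]
```

Call:
{"fn": "move_arm", "kwargs": {
  "targets": [
    [[1,0,0],[0,0,0],15],
    [[1.2,0,0],[0,0,0],15],
    [[1.2,0,0],[0,0,0],15],
    [[1,0,0],[0,0,0],15],
    [[0,1,0],[0,0,0],15],
    [[0,1.5,0],[0,0,0],15],
    [[0,1.5,0],[0,0,0],15],
    [[0,0.5,0],[0,0,0],15],
    [[0,0,0],[0,0,0],15],
    [[0,0,0],[0,0,0],15]
  ]
}}

```text
time: 11.02
ee_pos: [0.4664, -0.1823, 0.2275]
eef_rot: [0.724, 0.69, -0.0, -0.0]
ft_force: [-0.3, 0.5, -1.3]
width: 0.0258
grip_force: 20.0
```

Call:
{"fn": "move_arm", "kwargs": {
  "targets": [
    [[0,0.2,0],[0,0,0],15],
    [[0,0.2,0],[0,0,0],15],
    [[0,0.2,0],[0,0,0],15],
    [[0,0.2,0],[0,0,0],15],
    [[0,0.2,0],[0,0,0],15],
    [[0,0,0],[0,0,0],15]
  ]
}}

```text
time: 11.78
ee_pos: [0.4768, -0.1826, 0.2275]
eef_rot: [0.723, 0.69, 0.0, -0.0]
ft_force: [0.2, 1.0, -1.6]
width: 0.0256
grip_force: 20.0
```

Call:
{"fn": "move_arm", "kwargs": {
  "targets": [
    [[0,0.1,0],[0,0,0],15],
    [[0,0.1,0],[0,0,0],15],
    [[0,0.1,0],[0,0,0],15],
    [[0,0.1,0],[0,0,0],15],
    [[0,0,0],[0,0,0],15]
  ]
}}

```text
time: 12.4
ee_pos: [0.4808, -0.1828, 0.2276]
eef_rot: [0.723, 0.69, 0.0, 0.0]
ft_force: [-0.6, 1.3, -1.7]
width: 0.0256
grip_force: 20.0
```

Call:
{"fn": "move_arm", "kwargs": {
  "targets": [
    [[0,0.1,0],[0,0,0],15],
    [[0,0.1,0],[0,0,0],15],
    [[0,0,0],[0,0,0],15]
  ]
}}

```text
time: 12.78
ee_pos: [0.4828, -0.1829, 0.2276]
eef_rot: [0.724, 0.69, 0.0, 0.0]
ft_force: [-0.2, 0.2, -1.4]
width: 0.0256
grip_force: 20.0
```

Call:
{"fn": "move_arm", "kwargs": {
  "targets": [
    [[0,0.1,0],[0,0,0],15],
    [[0,0.1,0],[0,0,0],15],
    [[0,0,0],[0,0,0],15]
  ]
}}

```text
time: 13.15
ee_pos: [0.4847, -0.1831, 0.2275]
eef_rot: [0.724, 0.69, -0.0, -0.0]
ft_force: [-0.5, -0.5, -0.9]
width: 0.0259
grip_force: 20.0
```

Call:
{"fn": "move_arm", "kwargs": {
  "targets": [
    [[0,0.1,0],[0,0,0],15],
    [[0,0.1,0],[0,0,0],15],
    [[0,0,0],[0,0,0],15]
  ]
}}

```text
time: 13.52
ee_pos: [0.4863, -0.1834, 0.2274]
eef_rot: [0.724, 0.69, -0.0, -0.0]
ft_force: [-3.9, -1.7, -1.2]
width: 0.0257
grip_force: 20.0
```

Call:
{"fn": "move_arm", "kwargs": {
  "targets": [
    [[0,0.1,0],[0,0,0],15],
    [[0,0,0],[0,0,0],15]
  ]
}}

```text
time: 13.78
ee_pos: [0.4874, -0.1835, 0.2274]
eef_rot: [0.724, 0.69, -0.0, -0.0]
ft_force: [-3.0, -2.9, -1.8]
width: 0.0256
grip_force: 20.0
```

Call:
{"fn": "move_arm", "kwargs": {
  "targets": [
    [[0,0.1,0],[0,0,0],15],
    [[0,0,0],[0,0,0],15]
  ]
}}

```text
time: 14.02
ee_pos: [0.4885, -0.1836, 0.2274]
eef_rot: [0.724, 0.69, -0.0, 0.0]
ft_force: [-4.5, -2.9, -1.9]
width: 0.026
grip_force: 20.1
```

Call:
{"fn": "move_arm", "kwargs": {
  "targets": [
    [[0,0.1,0],[0,0,0],15],
    [[0,0,0],[0,0,0],15]
  ]
}}

```text
time: 14.28
ee_pos: [0.4896, -0.1835, 0.2275]
eef_rot: [0.724, 0.69, -0.0, 0.0]
ft_force: [-5.2, -2.5, -1.8]
width: 0.0258
grip_force: 20.0
```

Call:
{"fn": "move_arm", "kwargs": {
  "targets": [
    [[0,0.1,0],[0,0,0],15],
    [[0,0,0],[0,0,0],15]
  ]
}}

```text
time: 14.52
ee_pos: [0.4908, -0.1834, 0.2276]
eef_rot: [0.724, 0.69, 0.0, 0.0]
ft_force: [-3.3, -3.0, -1.7]
width: 0.0253
grip_force: 20.0
```

Call:
{"fn": "move_arm", "kwargs": {
  "targets": [
    [[0,0.1,0],[0,0,0],15],
    [[0,0,0],[0,0,0],15]
  ]
}}

```text
time: 14.78
ee_pos: [0.4918, -0.1834, 0.2276]
eef_rot: [0.724, 0.69, 0.0, 0.0]
ft_force: [-4.0, -2.5, -0.5]
width: 0.0258
grip_force: 20.0
```

Call:
{"fn": "move_arm", "kwargs": {
  "targets": [
    [[0,0.1,0],[0,0,0],15],
    [[0,0.1,0],[0,0,0],15],
    [[0,0,0],[0,0,0],15]
  ]
}}

```text
time: 15.15
ee_pos: [0.494, -0.1834, 0.2277]
eef_rot: [0.724, 0.69, 0.0, 0.0]
ft_force: [-2.4, -3.0, -1.0]
width: 0.0257
grip_force: 20.0
```

Call:
{"fn": "move_arm", "kwargs": {
  "targets": [
    [[0,0.1,0],[0,0,0],15],
    [[0,0.1,0],[0,0,0],15],
    [[0,0,0],[0,0,0],15]
  ]
}}

```text
time: 15.52
ee_pos: [0.4959, -0.1835, 0.2276]
eef_rot: [0.723, 0.69, 0.0, 0.0]
ft_force: [-2.5, -2.7, -1.2]
width: 0.0256
grip_force: 20.0
```

Call:
{"fn": "move_arm", "kwargs": {
  "targets": [
    [[0,0.1,0],[0,0,0],15],
    [[0,0.1,0],[0,0,0],15],
    [[0,0.1,0],[0,0,0],15],
    [[0,0,0],[0,0,0],15]
  ]
}}

```text
time: 16.02
ee_pos: [0.499, -0.1836, 0.2276]
eef_rot: [0.723, 0.69, 0.0, 0.0]
ft_force: [-0.3, -3.4, -1.4]
width: 0.0251
grip_force: 20.0
```

Call:
{"fn": "move_arm", "kwargs": {
  "targets": [
    [[0,0.1,0],[0,0,0],15],
    [[0,0.1,0],[0,0,0],15],
    [[0,0.1,0],[0,0,0],15],
    [[0,0,0],[0,0,0],15]
  ]
}}

```text
time: 16.52
ee_pos: [0.502, -0.1838, 0.2276]
eef_rot: [0.723, 0.69, 0.0, 0.0]
ft_force: [0.3, -2.9, -0.4]
width: 0.0254
grip_force: 20.0
```

Call:
{"fn": "move_arm", "kwargs": {
  "targets": [
    [[0,0.1,0],[0,0,0],15],
    [[0,0.1,0],[0,0,0],15],
    [[0,0,0],[0,0,0],15]
  ]
}}

```text
time: 16.9
ee_pos: [0.5039, -0.1838, 0.2276]
eef_rot: [0.723, 0.69, 0.0, 0.0]
ft_force: [0.7, -2.3, -1.6]
width: 0.0257
grip_force: 20.0
```

Call:
{"fn": "move_arm", "kwargs": {
  "targets": [
    [[0,0.1,0],[0,0,0],15],
    [[0,0,0],[0,0,0],15]
  ]
}}

```text
time: 17.15
ee_pos: [0.5049, -0.1839, 0.2276]
eef_rot: [0.723, 0.69, 0.0, 0.0]
ft_force: [0.4, -3.1, -1.5]
width: 0.0259
grip_force: 20.0
```

Call:
{"fn": "move_arm", "kwargs": {
  "targets": [
    [[0,0.1,0],[0,0,0],15],
    [[0,0,0],[0,0,0],15]
  ]
}}

```text
time: 17.4
ee_pos: [0.5058, -0.1838, 0.2276]
eef_rot: [0.723, 0.69, 0.0, 0.0]
ft_force: [0.2, -1.3, -2.5]
width: 0.0259
grip_force: 20.0
```

Call:
{"fn": "move_arm", "kwargs": {
  "targets": [
    [[0,0.1,0],[0,0,0],15],
    [[0,0,0],[0,0,0],15]
  ]
}}

```text
time: 17.65
ee_pos: [0.5068, -0.1838, 0.2276]
eef_rot: [0.723, 0.69, 0.0, -0.0]
ft_force: [0.8, -1.6, -1.0]
width: 0.0255
grip_force: 20.0
```

Call:
{"fn": "move_arm", "kwargs": {
  "targets": [
    [[0,0.1,0],[0,0,0],15],
    [[0,0,0],[0,0,0],15]
  ]
}}

```text
time: 17.9
ee_pos: [0.5072, -0.184, 0.2275]
eef_rot: [0.724, 0.69, -0.0, -0.0]
ft_force: [-3.2, -0.4, 1.2]
width: 0.0256
grip_force: 20.0
```

Call:
{"fn": "move_arm", "kwargs": {
  "targets": [
    [[0,-0.12,0],[0,0,0],15],
    [[0,-0.12,0],[0,0,0],15],
    [[0,0,0],[0,0,0],15],
    [[0,0,0],[0,0,0],15]
  ]
}}

```text
time: 18.4
ee_pos: [0.5057, -0.184, 0.2278]
eef_rot: [0.724, 0.69, 0.0, 0.0]
ft_force: [2.7, -1.3, -1.7]
width: 0.0253
grip_force: 20.0
```

Run:
```python
from h import *
F=[];
for _ in range(8):
    shot('top'); s=r.read_state(); F.append(np.r_[s['ft_force'],s['torque']])
print(np.mean(F,0).round(3),s['ee_pos'])
```

```text
[ 3.11  -1.639 -0.399 -0.469 -0.918 -0.039] [ 0.50539837 -0.18402721  0.22767234]
```

Call:
{"fn": "move_arm", "kwargs": {
  "targets": [
    [[-0.03,0.06,0],[0,0,0],15],
    [[0,0,0],[0,0,0],15],
    [[0,0,0],[0,0,0],15]
  ]
}}

```text
time: 19.18
ee_pos: [0.5056, -0.1843, 0.2274]
eef_rot: [0.724, 0.69, -0.0, -0.0]
ft_force: [1.0, -1.2, 0.1]
width: 0.0254
grip_force: 20.0
```

```bash
cat > f.py <<'E'
from h import *
F=[]
for _ in range(6):
    shot('top'); s=r.read_state(); F.append(np.r_[s['ft_force'],s['torque']])
print(s['time'],np.mean(F,0).round(3),s['ee_pos'].round(4))
E
python3 f.py
```

```text
19.475 [ 0.999 -1.353 -0.283 -0.396 -0.301  0.002] [ 0.5057 -0.1843  0.2275]
```

Call:
{"fn": "move_arm", "kwargs": {
  "targets": [
    [[0,0,0.2],[0,0,0],15],
    [[0,0,0.2],[0,0,0],15],
    [[0,0,0.2],[0,0,0],15],
    [[0,0,0],[0,0,0],15]
  ]
}}

```text
time: 19.98
ee_pos: [0.5057, -0.1843, 0.2212]
eef_rot: [0.724, 0.69, -0.0, -0.0]
ft_force: [1.1, -2.2, -1.6]
width: 0.026
grip_force: 20.0
```

Call:
{"fn": "move_arm", "kwargs": {
  "targets": [
    [[0,0,0.2],[0,0,0],15],
    [[0,0,0.2],[0,0,0],15],
    [[0,0,0],[0,0,0],15]
  ]
}}

```text
time: 20.35
ee_pos: [0.5058, -0.1843, 0.2173]
eef_rot: [0.724, 0.69, -0.0, -0.0]
ft_force: [1.8, -2.2, -1.5]
width: 0.0256
grip_force: 20.0
```

Call:
{"fn": "move_arm", "kwargs": {
  "targets": [
    [[0,0,0.2],[0,0,0],15],
    [[0,0,0.2],[0,0,0],15],
    [[0,0,0],[0,0,0],15]
  ]
}}

```text
time: 20.72
ee_pos: [0.5058, -0.1843, 0.2133]
eef_rot: [0.724, 0.69, -0.0, -0.0]
ft_force: [1.4, -1.8, -1.3]
width: 0.0258
grip_force: 20.0
```

Call:
{"fn": "move_arm", "kwargs": {
  "targets": [
    [[0,0,0.15],[0,0,0],15],
    [[0,0,0.15],[0,0,0],15],
    [[0,0,0],[0,0,0],15]
  ]
}}

```text
time: 21.1
ee_pos: [0.5058, -0.1843, 0.2103]
eef_rot: [0.724, 0.69, -0.0, -0.0]
ft_force: [1.9, -1.9, -2.0]
width: 0.0256
grip_force: 20.0
```

Call:
{"fn": "move_arm", "kwargs": {
  "targets": [
    [[0,0,0.1],[0,0,0],15],
    [[0,0,0.1],[0,0,0],15],
    [[0,0,0],[0,0,0],15]
  ]
}}

```text
time: 21.48
ee_pos: [0.5059, -0.1843, 0.2086]
eef_rot: [0.724, 0.69, 0.0, 0.0]
ft_force: [1.2, -2.5, 0.3]
width: 0.0257
grip_force: 20.0
```

Call:
{"fn": "move_arm", "kwargs": {
  "targets": [
    [[0,0,0.1],[0,0,0],15],
    [[0,0,0],[0,0,0],15]
  ]
}}

```text
time: 21.72
ee_pos: [0.5058, -0.1842, 0.2074]
eef_rot: [0.723, 0.69, 0.0, -0.0]
ft_force: [1.8, -1.9, -1.2]
width: 0.0259
grip_force: 20.0
```

Call:
{"fn": "move_arm", "kwargs": {
  "targets": [
    [[0,0,0.1],[0,0,0],15],
    [[0,0,0],[0,0,0],15]
  ]
}}

```text
time: 21.98
ee_pos: [0.5058, -0.1843, 0.2066]
eef_rot: [0.724, 0.69, -0.0, 0.0]
ft_force: [1.1, -1.9, 1.8]
width: 0.0256
grip_force: 20.0
```

Call:
{"fn": "move_arm", "kwargs": {
  "targets": [
    [[0,0,0.05],[0,0,0],15],
    [[0,0,0],[0,0,0],15]
  ]
}}

```text
time: 22.22
ee_pos: [0.5059, -0.1844, 0.2065]
eef_rot: [0.724, 0.69, -0.0, 0.0]
ft_force: [-0.3, -2.4, 6.2]
width: 0.0255
grip_force: 20.0
```

```bash
python3 f.py
```

```text
22.525 [-2.000e-03 -2.224e+00  5.424e+00 -4.010e-01 -6.900e-02 -2.200e-02] [ 0.5059 -0.1844  0.2065]
```

Contact came at the expected height (TCP 0.2065, the height I gripped at in the stand), with about 6 N of press. I'll ease the small sideways load, then open.

Call:
{"fn": "move_arm", "kwargs": {
  "targets": [
    [[-0.06,0,0],[0,0,0],15],
    [[0,0,0],[0,0,0],15],
    [[0,0,0],[0,0,0],15]
  ]
}}

```text
time: 22.9
ee_pos: [0.5059, -0.1848, 0.2065]
eef_rot: [0.723, 0.69, 0.0, 0.0]
ft_force: [-0.4, -1.6, 4.9]
width: 0.0255
grip_force: 20.0
```

```bash
python3 f.py
python3 - <<'E'
from h import *
c=shot('side','s4.png');shot('top','t4.png')
cv2.imwrite('pics/s4c.png',cv2.resize(c['image'][150:310,195:345],None,fx=3.7,fy=3.7,interpolation=cv2.INTER_CUBIC))
E
```

```text
23.2 [ 0.01  -1.042  5.46  -0.25  -0.021 -0.024] [ 0.5059 -0.1848  0.2065]
```

View pics/s4c.png

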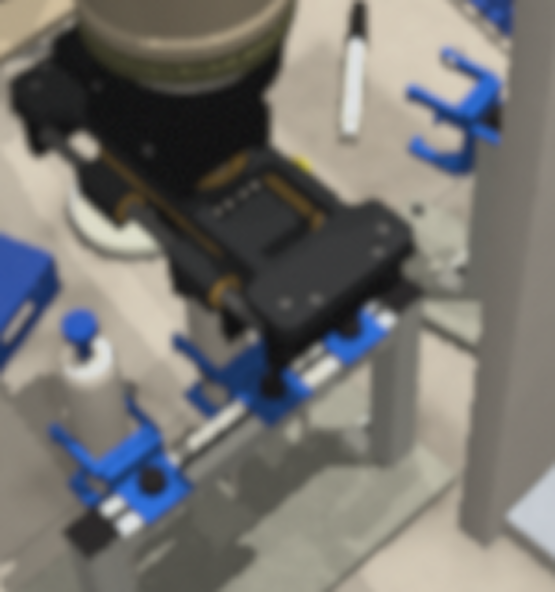

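The side view shows the body inside the empty holder (about (235,345) in the crop), with n2 still hanging. Now I'll release and rise straight up.

Call:
{"fn": "move_arm", "kwargs": {
  "targets": [
    [[0,0,0],[0,0,0],35],
    [[0,0,0],[0,0,0],45],
    [[0,0,0],[0,0,0],60],
    [[0,0,0],[0,0,0],70],
    [[0,0,0],[0,0,0],70],
    [[0,0,0],[0,0,0],70]
  ]
}}

```text
time: 24.05
ee_pos: [0.5058, -0.1849, 0.206]
eef_rot: [0.724, 0.69, 0.0, -0.0]
ft_force: [-0.4, 0.2, -0.2]
width: 0.0602
grip_force: 0.0
```

Call:
{"fn": "move_arm", "kwargs": {
  "targets": [
    [[0,0,-0.5],[0,0,0],70],
    [[0,0,-1],[0,0,0],70],
    [[0,0,-1.5],[0,0,0],70],
    [[0,0,-2],[0,0,0],70],
    [[0,0,-2],[0,0,0],70],
    [[0,0,-2],[0,0,0],70],
    [[0,0,-2],[0,0,0],70],
    [[0,-3,-2],[0,0,0],70],
    [[0,-4,0],[0,0,0],70],
    [[-4,-4,0],[0,0,0],70],
    [[-4,0,0],[0,0,0],70],
    [[-4,0,0],[0,0,0],70],
    [[-4,0,0],[0,0,0],70],
    [[-4,0,0],[0,0,0],70],
    [[-4,0,0],[0,0,0],70],
    [[0,0,0],[0,0,0],70]
  ]
}}

```text
time: 26.05
ee_pos: [0.3834, -0.4223, 0.336]
eef_rot: [0.725, 0.689, 0.0, -0.0]
ft_force: [0.4, 0.8, -0.4]
width: 0.0611
grip_force: 0.0
```

```bash
python3 f.py
python3 - <<'E'
from m import *
t=shot('top','t5.png');c=shot('side','s5.png')
a=cv2.resize(t['image'][150:230,250:380],None,fx=4,fy=4,interpolation=cv2.INTER_CUBIC)
b=cv2.resize(c['image'][160:310,190:320],None,fx=2.1333,fy=2.1333,interpolation=cv2.INTER_CUBIC)
cv2.imwrite('pics/f5.png',np.hstack([a,b[:320]]) if b.shape[0]==320 else a)
P,T=(303.7,0),0
for n,q in(('new',[.5053,-.1833,.265]),('n1',[.507,-.1313,.265]),('n2',[.5013,-.2597,.265])): print(n,np.round(proj(t,q),1),np.round(proj(c,q),1))
print(blobs(t,0,(260,170,370,215),(22,120,80),(38,255,255)),blobs(c,0,(240,150,300,215),(22,120,80),(38,255,255)))
E
```

```text
26.35 [-0.009  0.336  0.058  0.018 -0.105 -0.007] [ 0.3851 -0.4185  0.3368]
new [311.6 186.8] [250.9 210.9]
n1 [284.2 186.2] [273.3 194.5]
n2 [351.9 188.5] [214.9 236.3]
[(54, [284.0, 186.5])] [(63, [274.4, 197.2])]
```

View pics/f5.png

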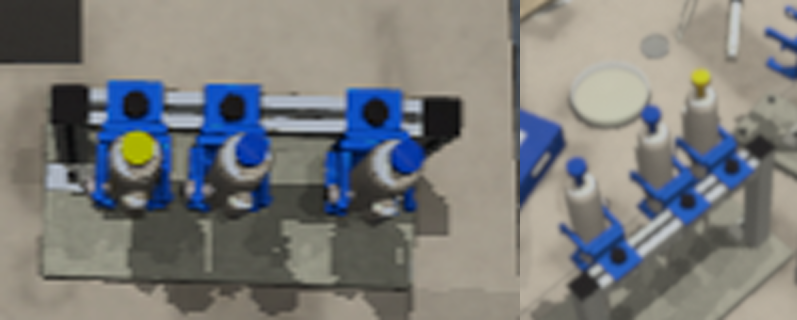

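The final view has all three pipettes hanging. The new button is at about (313,187) in the top view and (252,214) in the side view, and the yellow neighbour hasn't moved by a pixel. I'll check height and lean once more numerically.

Run:
```python
from m import *
t=shot('top');c=shot('side')
def but(k,box):
    h=cv2.cvtColor(k['image'],cv2.COLOR_BGR2HSV); u0,v0,u1,v1=box
    m=cv2.inRange(h[v0:v1,u0:u1],np.array((20,150,60)),np.array((125,255,255))); n,l,s,ce=cv2.connectedComponentsWithStats(m)
    i=1+np.argmax(s[1:,4]); return ce[i]+[u0,v0],s[i,4]
T={'n1':(278,180,291,193),'new':(308,181,319,194),'n2':(346,183,358,194)}
S={'n1':(268,190,281,205),'new':(246,208,258,222),'n2':(210,231,223,247)}
X={}
for n in T:
    a,na=but(t,T[n]);b,nb=but(c,S[n]);P,e=cross(ray(t,*a),ray(c,*b));X[n]=P;print(n,a.round(1),na,b.round(1),nb,P.round(4),round(e,4))
d=X['n1']-X['n2'];f=(65-13)/128.5;q=X['new'];g=X['n1']-d*(65-12.8)/128.5
print('vs expected',(q-g).round(4)); print('time',r.read_state()['time'])
```

```text
n1 [284.1 184.2] 100 [274.2 196.8] 49 [ 0.5108 -0.132   0.2627] 0.0016
new [312.3 185.3] 70 [251.  213.8] 43 [ 0.5083 -0.1854  0.2619] 0.0012
n2 [350.8 187.6] 66 [216.1 238.5] 49 [ 0.5035 -0.259   0.2603] 0.0009
vs expected [ 0.0005 -0.0018  0.0001]
time 26.55
```

The new button's height matches its neighbours' to within 0.1 mm, and it leans less than 1 degree. It is home, so I'm handing in.

```bash
python3 -c "
from bench import r
print(r.close_job())"
```

```text
the job is handed in; nothing more can be done
None
```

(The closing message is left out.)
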